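# Open the slide tray's follower one notch and file a case

### The arm

A 7-joint arm with a two-finger parallel gripper is mounted at the origin on the work surface. World frame = base frame: x ahead of the robot, y to its left, z up, the work surface at z = 0. Lengths are in m, angles in rad, forces in N, time in s.
With the tool pointing down it reaches from about 0.425 to 0.925 m from the base axis. Payload 6.8 kg.
Tool frame: the origin (TCP) lies midway between the tips of the shut fingers; the grasp point (between the pads) lies 19 mm behind it (ctrl.grasp_offset is the distance from the TCP to the grasp point, in m); x points along the fingers, z is the direction in which the jaws open and shut, and the axes are right-handed (so a half turn about x gives the same grasp; the last joint's range is limited). The gripper opens to 88 mm and grips with 3 to 60 N. Pads are 20 mm wide; open, the fingers measure 115 mm over their backs; the gripper's body (75 mm by 178 mm) begins 61 mm behind the grasp point.
Start: joints at [-1.413, 0.477, 0.022, 1.555, -0.011, 1.109, -0.083], TCP at [0.177, 0.651, 0.223] pointing down, gripper open.
Joint ranges: [-2.96, 2.96], [-0.34, 2.1], [-1.41, 1.46], [0.24, 2.44], [-1.37, 4.51], [0.17, 1.92], [-2.96, 2.96]. Speed limits (rad/s): [2.39, 2.39, 3.14, 3.14, 3.14, 3.14, 3.14].

### API

Orientations are given as a unit quaternion [x, y, z, w].
In Python, from station import telemetry, viewer, job_done, ctrl gives the robot as it stands. The module is installed in compiled form; this text tells all that it offers.
- The arm moves only by the tool move_arm, never from a script. Its argument "deltas" is a list that holds one entry, the list of rows, each a list of 5 numbers: the shift along the tool's x, y, z in m, then the turn about the tool's x in rad, then the closure in counts, from 0 (fully open) to 255 (shut). In form: [[[x, y, z, turn, fingers], ...]]. A call has 1 to 12 rows; each row is the pose to reach, as a shift and turn from the pose measured when the call began, along the tool's axes at that moment; what a row does not reach only later rows make up. A row lasts 1/10 s, in which the tool goes at most 50 mm and 8.59 degrees, less where a joint would pass 70% of its speed; a pose out of reach is approached as far as the arm can. A call with a gripper value outside its range is refused whole. The fingers move at their own pace and stop on an object; "newtons" is the grip in N (left out, the last holds). Time passes only in rows, so rows that repeat a pose let the fingers close. It gives the time, the measured TCP pose, the force and the opening at its end, in the units of the state.
- telemetry.get_obs(): the state, without advancing time (a new reading comes with each control period).
- viewer.snapshot(name): name is "scene" or "top" or "wrist"; returns a dict with "image" (384x512x3 uint8, blue, green, red), "intrinsics" (3x3 intrinsics, pixels), "rvec" (rotation vector, rad) and "tvec" (3), from world to camera coordinates, as OpenCV has them. Camera axes: x right, y down, z forward; pixel columns grow to the right and rows downward; lengths in m; the calibration is good to about 2 mm. The wrist camera is an equidistant fisheye: a pixel r from the principal point sees the ray r / f radians off the axis. A picture is of the moment at which its call begins. There is no depth.
- job_done(): hands the job in, once; it reports no verdict.
The state is a dict: "time": time; "joint_positions": joint angles; "qd": joint speeds; "tau": joint torques, N m; "position": TCP position; "orientation": TCP orientation; "wrist_force": force on the tool from outside, world axes, zero at the start; "wrist_torque": the same for the moment, N m; "width": finger opening in m.
Only numpy, scipy, OpenCV 4.12 (cv2) and the standard library are available. Lean on these libraries where they do the work, as an engineer would, in place of code of your own. Each camera call takes 0.05 s, during which the arm holds its last target.

### The job

The slide filing tray is full up to its follower plate: lift the follower over the humps on the rails and set it down in the very next notch, one notch farther from the row. Then file the slide case that lies flat on the bench: upright, lid up, fully down in the tray, between the last case of the row and the follower, easing the tight row apart. The cases hold glass, so drop, throw or knock over none of them; the row stays upright in the tray, and the bottle, the can and the glass jar stay where they stand.

Things in the scene. Friction and masses are not known exactly. Their poses are not given: they have to be found in the camera images.
- tray: Grey sheet-steel slide filing tray, open on top, fixed, 258 mm long (its x, roughly left-right), 90 wide (y). Origin on the bench under its middle, z up. Floor top 4 mm above the bench; inside 70 mm wide, from x = -120 mm (front end wall, 84 high, where the row starts) to +125 (back end wall, 50 high). Side walls end in rails, y = 35 to 45 mm either side, top 36 mm above the bench.
- next_notch (a point): On the tray's middle line, level with the rail tops (36 mm above the bench), at the middle of the very next notch away from the row. On each rail stand six round humps 7 mm high, 14 mm wide, 30 mm apart, at tray x = -41, -11, 19, 49, 79, 109 mm; notches lie between them, this one between 49 and 79. Axes as the tray's.
- follower (a joint): Travel of the follower along the tray's +x, away from the row, in m. About 0 at the start (notch between the humps at 19 and 49 mm); +0.030 in the very next notch; 2 mm of play each way in a notch. Humps are steep at the foot: pushed sideways the follower stays; lifted more than 7 mm it passes. Drag while lifted under 2 N.
- follower_lift (a joint): Height of the follower above its rest on the rails, in m: 0 when resting in a notch, 0.007 on top of a hump, 0.030 at most. It weighs 0.32 kg, falls back by its own weight and cannot tip or turn.
- follower_grip (a point): Middle of the follower's black grip, an upright block 14 mm along tray x, 40 along y, 34 high (92 to 126 mm above the bench at rest); take it from above across its 40 mm. Axes as the tray's. It stands on a stem over a steel cross-bar that lies on both rails; in front of it is the steel plate, 64 mm wide, top 90 mm above the bench.
- follower_face (a point): Middle of the lower part of the follower's upright plate, on its face towards the row, at tray floor level (4 mm above the bench) at rest; 18 mm from the grip's middle towards the row. Axes as the tray's. The row's last case stands 0.4 to 2.5 mm from it at the start.
- case: Loose slide case, grey plastic, full of glass, 98 x 60 x 32 mm, 0.11 to 0.21 kg, flat on the bench left of the tray. Origin: centre of the big face it lies on; x along its 98 mm from foot to lid end (its lid is the darker 30 mm there), y along its 60 mm, z through its 32 mm, up while it lies. Filed: x up, 60 mm across the tray. The 60 mm edges of foot and lid are rounded 6 mm.
- case_foot (a point): Middle of the loose case's foot end (60 x 32 mm, opposite the lid); axes as case. In the row there is no room for fingers at the big faces nor for a slanted gripper: bring the case there held by its 60 mm width near the lid, from straight above.
- row1: First case of the row, at the front end wall, like the loose one, standing loose in the tray with its top 102 mm above the bench. Origin under the middle of its foot, x along the tray (32 mm), y across (60 mm), z up.
- row2: Second case of the row, as row1.
- row3: Third case of the row, as row1.
- row4: Last case of the row, next to the follower, as row1. The four have about 8 mm of slack in all between end wall and follower; with the follower one notch on, the place behind row4 is only 29 to 33 mm wide until the cases are nudged together; five cases then have about 6 mm of slack in all.
- oil_bottle: Bystander: amber glass oil bottle with black cap, 34 mm across, 85 mm tall. Origin under its middle.
- objective_can: Bystander: black plastic objective can, 46 mm across, 66 mm tall. Origin under its middle.
- staining_jar: Bystander: open glass staining jar, 56 mm across, 88 mm tall. Origin under its middle.
Things that resemble listed ones, but are neither listed nor needed, are in the scene too. What is shaped like the case but blue or green is not meant.

How it is judged:
By the outcome, as a careful person would: the job done as asked, in the order asked, and still so for the second after the job is handed in, with the robot touching nothing.
It also fails if it takes over 56 s, if anything falls off the work surface, if the arm or the gripper's body presses on something with over 40 N, if the wrist force passes 120 N, or if a joint passes its speed limit or range.

## Working session

There is one attempt and no reset: what is moved stays moved. The work goes in short steps, Python scripts to look and compute and a tool call to move; the robot and the scene stay as the last step left them, time stands still between calls to the robot, and variables do not carry over. Pictures are saved under pics/ and viewed, and the job is handed in when it is done.

Besides the shell and the picture viewer there is one more tool, called after "Emit:" as a command line: name --argument value ..., lists and objects as JSON in quotes. move_arm: Moves the arm, as the interface text tells. Its arguments: {"type":"object","properties":{"deltas":{"type":"array"},"newtons":{"type":"number"}},"required":["deltas"]}

```bash
mkdir -p pics; cat > h.py <<'E'
import numpy as np, cv2
from station import telemetry, viewer, job_done, ctrl
from scipy.spatial.transform import Rotation as R
def snap(n,fn):
    d=viewer.snapshot(n); cv2.imwrite('pics/'+fn+'.png',d['image']); np.savez('pics/'+fn+'.npz',K=d['intrinsics'],r=d['rvec'],t=d['tvec'],im=d['image']); return d
def ld(fn): return np.load('pics/'+fn+'.npz')
def proj(d,P):
    return cv2.projectPoints(np.array(P,float).reshape(-1,1,3),d['r'],d['t'],d['K'],None)[0].reshape(-1,2)
def ray(d,px,z):
    Rm=cv2.Rodrigues(d['r'])[0]; t=np.array(d['t']).ravel(); c=-Rm.T@t
    out=[]
    for p in np.atleast_2d(px):
        v=Rm.T@np.linalg.inv(d['K'])@np.array([p[0],p[1],1.]); out.append(c+v*(z-c[2])/v[2])
    return np.array(out)
def state():
    o=telemetry.get_obs()
    for k in ['time','joint_positions','position','wrist_force','width']: print(k,np.round(o[k],4))
    print(R.from_quat(o['orientation']).as_matrix().round(4))
    return o
E
python3 - <<'E'
from h import *
state(); print(ctrl.grasp_offset)
for n in ['scene','top','wrist']:
    d=snap(n,n+'0'); print(n,d['image'].shape,d['intrinsics'].tolist(),np.ravel(d['rvec']),np.ravel(d['tvec']))
E
```

```text
time 0.0
joint_positions [-1.4131  0.4778  0.0224  1.5565 -0.0115  1.1093 -0.0831]
position [0.1772 0.6507 0.2217]
wrist_force [0.2552 0.1574 0.262 ]
width 0.0879
[[-3.000e-04 -9.649e-01  2.627e-01]
 [-1.700e-03  2.627e-01  9.649e-01]
 [-1.000e+00 -1.000e-04 -1.800e-03]]
0.0187
scene (384, 512, 3) [[396.6941372365706, 0.0, 259.3986687235584], [0.0, 396.6941372365706, 192.56580961630448], [0.0, 0.0, 1.0]] [ 2.18082304  0.61358285 -0.27527171] [-0.49506453 -0.04887973  1.27176582]
top (384, 512, 3) [[398.05651835227775, 0.0, 256.60414004017986], [0.0, 398.05651835227775, 196.26464747597507], [0.0, 0.0, 1.0]] [ 2.13942085 -2.1752404   0.12273855] [0.08663943 0.54792629 1.05781451]
wrist (384, 512, 3) [[297.3186396354542, 0.0, 256.3696537354207], [0.0, 297.3186396354542, 193.4711879896846], [0.0, 0.0, 1.0]] [-2.30441719 -1.76121343 -0.25339746] [-0.67553762 -0.03458268  0.39140535]
```

View pics/scene0.png

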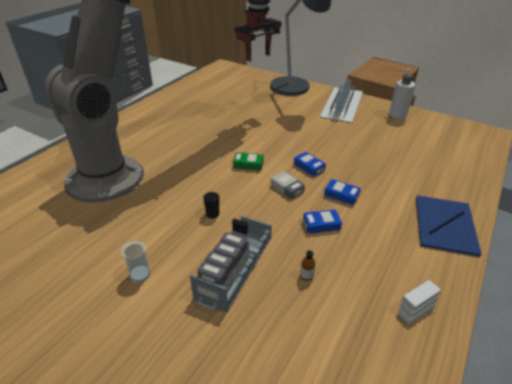

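View pics/top0.png

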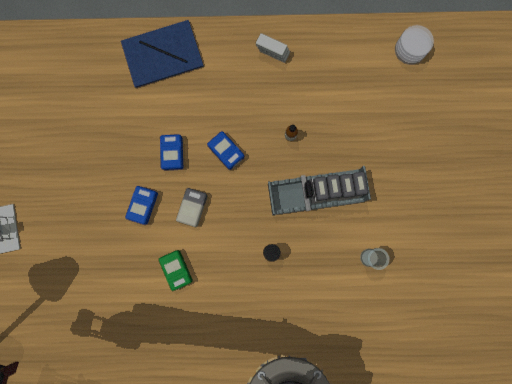

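View pics/wrist0.png

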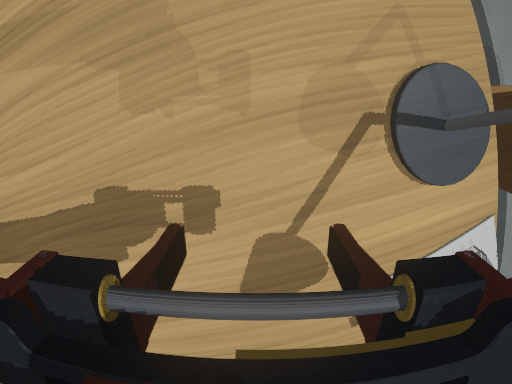

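```bash
python3 - <<'E'
from h import *
d=ld('top0'); im=d['im']
a=cv2.resize(im[180:235,160:225],None,fx=6,fy=6,interpolation=cv2.INTER_CUBIC)
b=cv2.resize(im[160:222,262:376],None,fx=6,fy=6,interpolation=cv2.INTER_CUBIC)
cv2.imwrite('pics/a.png',a);cv2.imwrite('pics/b.png',b)
s=ld('scene0')['im']
cv2.imwrite('pics/c.png',cv2.resize(s[160:310,180:320],None,fx=4,fy=4,interpolation=cv2.INTER_CUBIC))
E
```

```text
(no output)
```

View pics/a.png

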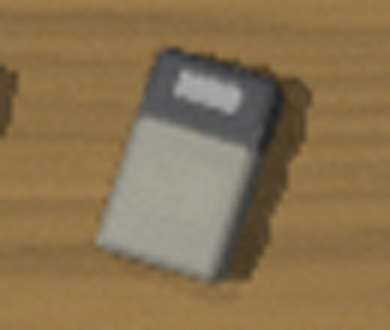

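View pics/b.png

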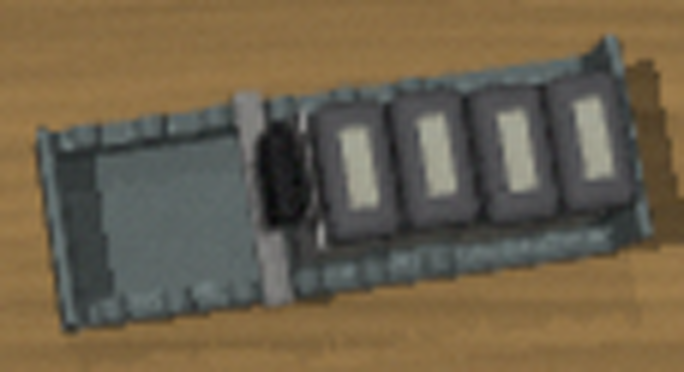

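View pics/c.png

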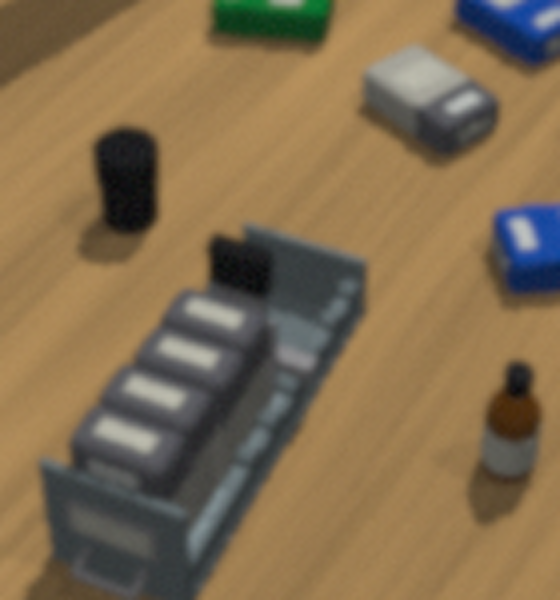

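```bash
cat > fit.py <<'E'
from h import *
from scipy.optimize import least_squares
d=ld('top0'); s=ld('scene0')
def fb(p,o,f): p=np.array(p,float); return (p+.5)/f-.5+np.array(o)
def T(q,P):
    P=np.array(P,float); c,sn=np.cos(q[2]),np.sin(q[2]); return np.c_[q[0]+c*P[:,0]-sn*P[:,1],q[1]+sn*P[:,0]+c*P[:,1],P[:,2]]
# top obs
Pt=[(.129,.045,.050),(.129,-.045,.050),(-.124,.045,.084),(-.124,-.045,.084)]
ot=fb([(68,328),(40,130),(650,235),(612,40)],(262,160),6)
Ps=[(.129,-.045,.050),(.129,.045,.05),(-.124,.045,.084),(-.124,-.045,.084)]
os_=fb([(366,263),(247,228),(42,462),(190,518)],(180,160),4)
def f(q): return np.r_[(proj(d,T(q,Pt))-ot).ravel(),(proj(s,T(q,Ps))-os_).ravel()]
if __name__=='__main__':
    r=least_squares(f,[.6,-.1,1.57]); print(r.x,np.degrees(r.x[2])); print(f(r.x).reshape(-1,2).round(2))
    # case
    # top crop a: top-face corners z=.032
    oa=fb([(160,48),(283,78),(213,282),(97,243)],(160,180),6)
    W=ray(d,oa,.032); print(W.round(4)); 
    print('len',np.linalg.norm(W[0]-W[3]),np.linalg.norm(W[1]-W[2]),np.linalg.norm(W[0]-W[1]),np.linalg.norm(W[3]-W[2]))
    C=W.mean(0); v=(W[0]+W[1]-W[2]-W[3]); print('case',C,np.degrees(np.arctan2(v[1],v[0])))
    for n,px in [('bottle',(292,134)),('can',(272,253)),('jar',(372,258))]: print(n,ray(d,px,.03))
E
python3 fit.py
```

```text
[ 0.56014359 -0.08911179  1.69961586] 97.38081554418262
[[ 0.54 -0.39]
 [ 0.23 -0.2 ]
 [ 0.09  0.07]
 [ 0.32 -1.06]
 [ 0.65 -0.53]
 [-0.6  -1.38]
 [-0.2  -0.25]
 [-0.37 -0.36]]
[[0.5768 0.2708 0.032 ]
 [0.5619 0.2143 0.032 ]
 [0.4692 0.2462 0.032 ]
 [0.4877 0.299  0.032 ]]
len 0.09338124015576112 0.09805982460250195 0.05837461890091908 0.05596821618881644
case [0.52390216 0.25760255 0.032     ] -18.302710388269734
bottle [[ 0.72342079 -0.0243422   0.03      ]]
can [[0.39462498 0.03846889 0.03      ]]
jar [[ 0.37696929 -0.23041941  0.03      ]]
```

```bash
cat >> h.py <<'E'
TR=np.array([.5601,-.0891,1.6996])
def tray(x,y,z=0):
    c,s=np.cos(TR[2]),np.sin(TR[2]); return np.array([TR[0]+c*x-s*y,TR[1]+s*x+c*y,z])
def go(p,yaw=None):
    """print tool deltas to TCP p with jaw(z_tool) yaw deg (mod 180)"""
    o=telemetry.get_obs(); M=R.from_quat(o['orientation']).as_matrix()
    dl=M.T@(np.array(p)-np.array(o['position']))
    t=0
    if yaw is not None:
        cur=np.degrees(np.arctan2(M[1,2],M[0,2])); t=-((yaw-cur+90)%180-90)
    print('delta',dl.round(4),'turn',round(np.radians(t),4),'t',round(o['time'],2),'F',np.round(o['wrist_force'],1),'w',round(float(o['width']),4),'pos',np.round(o['position'],4),'tilt',M[:2,0].round(4))
JY=np.degrees(TR[2])-90
E
python3 -c "
from h import *
p=tray(.034,0,.25);print(p,JY);go(p,JY)"
```

```text
[ 0.55573277 -0.05538165  0.25      ] 7.3799068604347156
delta [-0.0272 -0.5507 -0.5821] turn 1.1763 t 0.15 F [ 0.3 -0.2  0.1] w 0.0876 pos [0.1772 0.6509 0.2219] tilt [-0.0002 -0.0014]
```

Emit:
move_arm --deltas '[[[-0.027,-0.551,-0.582,1.176,0],[-0.027,-0.551,-0.582,1.176,0],[-0.027,-0.551,-0.582,1.176,0],[-0.027,-0.551,-0.582,1.176,0],[-0.027,-0.551,-0.582,1.176,0],[-0.027,-0.551,-0.582,1.176,0],[-0.027,-0.551,-0.582,1.176,0],[-0.027,-0.551,-0.582,1.176,0],[-0.027,-0.551,-0.582,1.176,0],[-0.027,-0.551,-0.582,1.176,0],[-0.027,-0.551,-0.582,1.176,0],[-0.027,-0.551,-0.582,1.176,0]]]'

```text
time: 1.35
position: [0.461, 0.1209, 0.2432]
orientation: [-0.046, 0.706, 0.045, 0.706]
wrist_force: [1.0, 1.0, -0.8]
width: 0.0878
```

```bash
python3 -c "
from h import *
snap('wrist','w1')
p=tray(.034,0,.25);print(p,JY);go(p,JY)"
```

```text
[ 0.55573277 -0.05538165  0.25      ] 7.3799068604347156
delta [-0.0052 -0.1778  0.0706] turn -0.0092 t 1.4 F [ 1.5 -5.6  0.9] w 0.0879 pos [0.4645 0.1127 0.2439] tilt [ 0.0029 -0.0035]
```

View pics/w1.png

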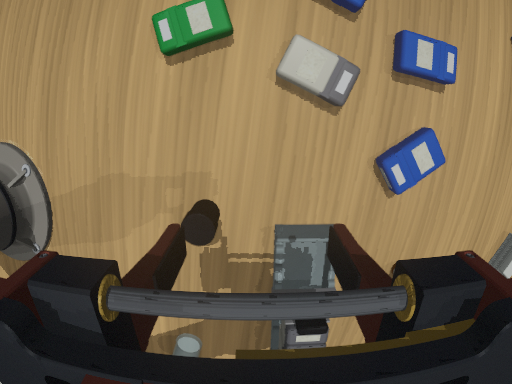

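Emit:
move_arm --deltas '[[[-0.005,-0.05,0.02,0,0],[-0.005,-0.1,0.04,0,0],[-0.005,-0.14,0.055,-0.009,0],[-0.005,-0.165,0.065,-0.009,0],[-0.005,-0.178,0.071,-0.009,0],[-0.005,-0.178,0.071,-0.009,0],[-0.005,-0.178,0.071,-0.009,0]]]'

```text
time: 2.1
position: [0.5557, -0.0547, 0.2493]
orientation: [-0.047, 0.705, 0.044, 0.706]
wrist_force: [-0.2, 0.4, 0.1]
width: 0.0878
```

```bash
python3 -c "
from h import *
d=snap('wrist','w2')
p=tray(.034,0,.25);go(p,JY)
cv2.imwrite('pics/w2b.png',cv2.resize(d['image'][150:384,130:400],None,fx=2.5,fy=2.5))"
```

```text
delta [-0.0006 -0.0014 -0.0001] turn 0.0013 t 2.15 F [-0.5 -0.2  1. ] w 0.0877 pos [ 0.5556 -0.054   0.2494] tilt [ 0.002  -0.0028]
```

View pics/w2b.png

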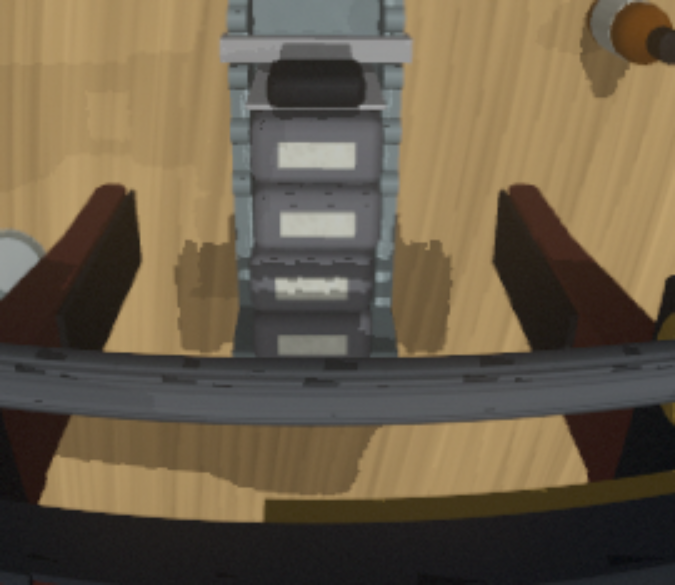

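```bash
cat >> h.py <<'E'
def fproj(d,P):
    return cv2.fisheye.projectPoints(np.array(P,float).reshape(-1,1,3),np.array(d['r'],float).reshape(3,1),np.array(d['t'],float).reshape(3,1),d['K'],np.zeros(4))[0].reshape(-1,2)
def fray(d,px,z):
    Rm=cv2.Rodrigues(d['r'])[0]; t=np.array(d['t']).ravel(); c=-Rm.T@t; out=[]
    for p in np.atleast_2d(px):
        m=np.array([(p[0]-d['K'][0,2])/d['K'][0,0],(p[1]-d['K'][1,2])/d['K'][1,1]]); th=np.linalg.norm(m)
        v=Rm.T@np.r_[np.sin(th)*m/th,np.cos(th)]; out.append(c+v*(z-c[2])/v[2])
    return np.array(out)
def totray(P):
    P=np.atleast_2d(P); c,s=np.cos(TR[2]),np.sin(TR[2]); q=P[:,:2]-TR[:2]; return np.c_[q@[c,s],q@[-s,c],P[:,2]]
E
python3 - <<'E'
from h import *
d=ld('w2'); im=d['im'].copy(); o=(130,150); f=2.5
big=cv2.resize(im,None,fx=3,fy=3,interpolation=cv2.INTER_CUBIC)
def dots(P,c):
    for p in fproj(d,P): cv2.circle(big,tuple(int(round(v)) for v in (p*3+1)),2,c,-1)
L=lambda *pts:np.array([tray(*p) for p in pts])
for y in (-.045,.045,-.035,.035): dots(L(*[(x,y,.036) for x in np.arange(-.12,.126,.004)]),(0,255,0))
for hx in (-.041,-.011,.019,.049,.079,.109):
    dots(L(*[(hx,y,.043) for y in (-.045,-.035,.035,.045)]),(0,0,255))
dots(L(*[(.034+a,b,.126) for a in(-.007,.007) for b in (-.02,.02)]),(255,0,255))
dots(L(*[(.125,y,.05) for y in np.arange(-.045,.046,.005)]),(0,255,255))
dots(L(*[(.016,y,.09) for y in (-.032,.032)]),(255,255,0))
cv2.imwrite('pics/ov2.png',big[200:800,560:1180])
print(fray(d,[(256+20,190)],.1))
E
```

```text
[[ 0.57891582 -0.06119896  0.1       ]]
```

View pics/ov2.png

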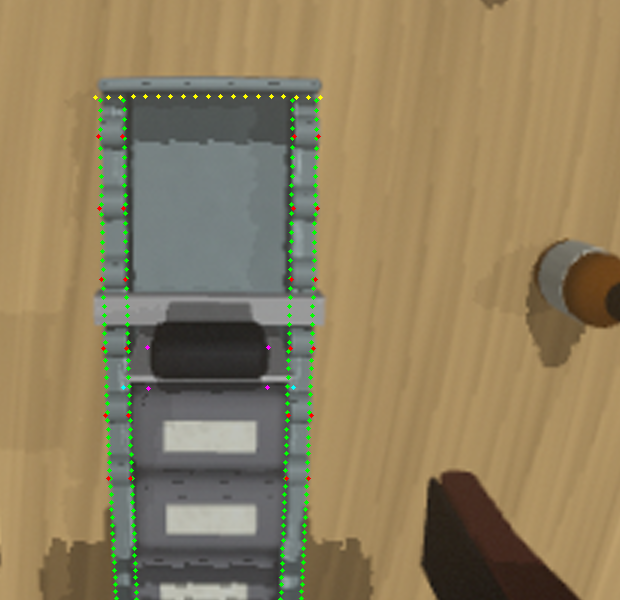

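```bash
python3 - <<'E'
from h import *
d=ld('w2'); im=d['im']
print(-cv2.Rodrigues(d['r'])[0].T@d['t'].ravel())
cv2.imwrite('pics/w2c.png',cv2.resize(im[85:215,212:302],None,fx=6,fy=6,interpolation=cv2.INTER_CUBIC)[:,:][0:780])
E
python3 -c "
import cv2;a=cv2.imread('pics/w2c.png');print(a.shape);cv2.imwrite('pics/w2d.png',a[:600])"
```

```text
[0.54589663 0.02491793 0.41097369]
(780, 540, 3)
```

View pics/w2d.png

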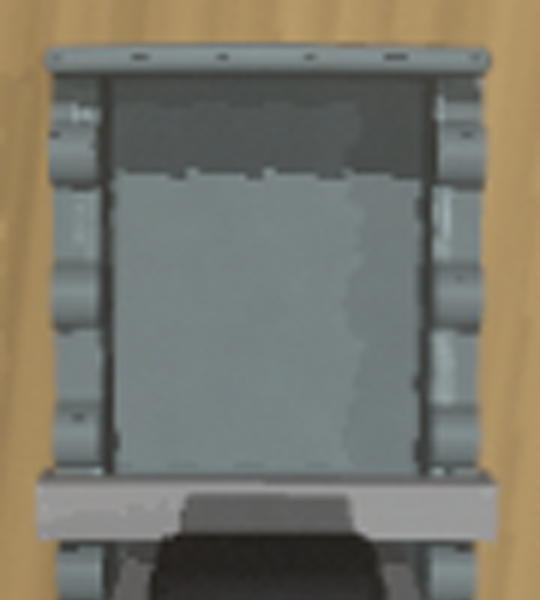

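```bash
sed -i 's/^TR=.*/TR=np.array([.5604,-.0881,1.6996])/' h.py; python3 -c "
from h import *
go(tray(.034,0,.092),JY)"
```

```text
delta [1.574e-01 0.000e+00 1.000e-04] turn 0.0013 t 2.15 F [-0.5 -0.2  1. ] w 0.0877 pos [ 0.5556 -0.054   0.2494] tilt [ 0.002  -0.0028]
```

Emit:
move_arm --deltas '[[[0.04,0,0,0,70],[0.08,0,0,0,70],[0.115,0,0,0,70],[0.137,0,0,0,70],[0.15,0,0,0,70],[0.157,0,0,0,70],[0.157,0,0,0,70],[0.157,0,0,0,180],[0.157,0,0,0,180],[0.157,0,0,0,180],[0.157,0,0,0,180],[0.157,0,0,0,180]]]' --newtons 30

```text
time: 3.35
position: [0.5555, -0.0545, 0.093]
orientation: [-0.047, 0.705, 0.045, 0.706]
wrist_force: [-3.5, 0.5, 6.0]
width: 0.0396
```

Emit:
move_arm --deltas '[[[-0.006,0,0,0,180],[-0.014,0,0,0,180],[-0.016,0,0,0,180],[-0.016,0.006,0,0,180],[-0.016,0.014,0,0,180],[-0.016,0.022,0,0,180],[-0.016,0.028,0,0,180],[-0.016,0.03,0,0,180],[-0.016,0.03,0,0,180]]]'

```text
time: 4.25
position: [0.5516, -0.0238, 0.1088]
orientation: [-0.047, 0.705, 0.046, 0.706]
wrist_force: [0.6, 1.6, -3.3]
width: 0.04
```

```bash
python3 -c "
from h import *
go(tray(.064,0,.092),JY)
d=snap('wrist','w3');cv2.imwrite('pics/w3b.png',cv2.resize(d['image'][100:340,150:370],None,fx=2.5,fy=2.5))"
```

```text
delta [ 0.0168 -0.0009  0.0005] turn 0.0018 t 4.25 F [ 0.6  1.6 -3.3] w 0.04 pos [ 0.5516 -0.0238  0.1088] tilt [ 0.0012 -0.0016]
```

View pics/w3b.png

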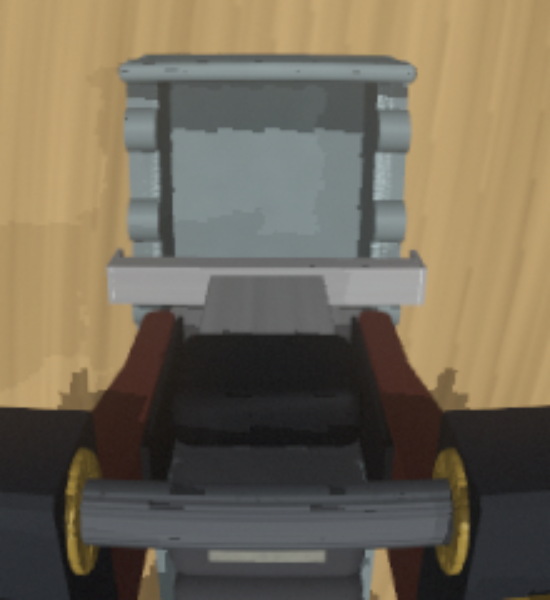

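Emit:
move_arm --deltas '[[[0.006,-0.0005,0,0,180],[0.012,-0.0005,0,0,180],[0.016,-0.0005,0,0,180],[0.016,-0.0005,0,0,180],[0.016,-0.0005,0,0,100],[0.016,-0.0005,0,0,80],[0.016,-0.0005,0,0,70],[0.0,-0.0005,0,0,70],[-0.04,0,0,0,70],[-0.06,0,0,0,70],[-0.06,0,0,0,70]]]'

```text
time: 5.4
position: [0.5536, -0.0244, 0.1717]
orientation: [-0.046, 0.703, 0.045, 0.708]
wrist_force: [-0.0, 0.4, 0.7]
width: 0.0636
```

```bash
python3 -c "
from h import *
go(tray(.03,0,.16),JY)
d=snap('wrist','w4');cv2.imwrite('pics/w4b.png',cv2.resize(d['image'][100:340,150:370],None,fx=2.5,fy=2.5))"
```

```text
delta [ 0.0117 -0.0341 -0.0016] turn 0.0012 t 5.4 F [-0.   0.4  0.7] w 0.0636 pos [ 0.5536 -0.0244  0.1717] tilt [ 0.0068 -0.001 ]
```

View pics/w4b.png

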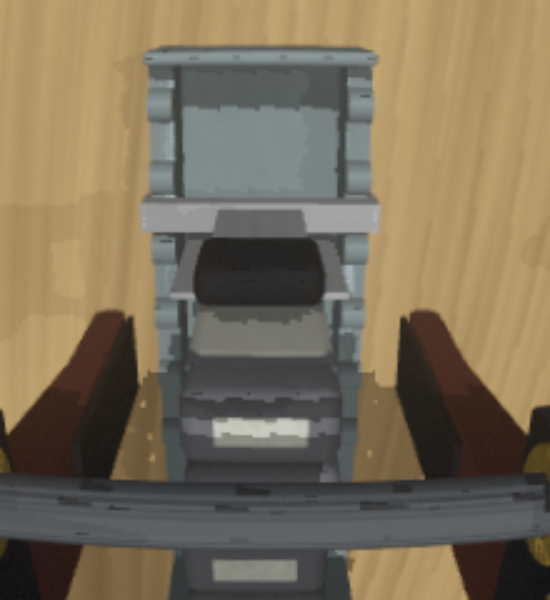

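```bash
python3 -c "
from h import *
d=snap('scene','s4');cv2.imwrite('pics/s4b.png',cv2.resize(d['image'][130:320,150:330],None,fx=3.1,fy=3.1,interpolation=cv2.INTER_CUBIC))"
```

```text
(no output)
```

View pics/s4b.png

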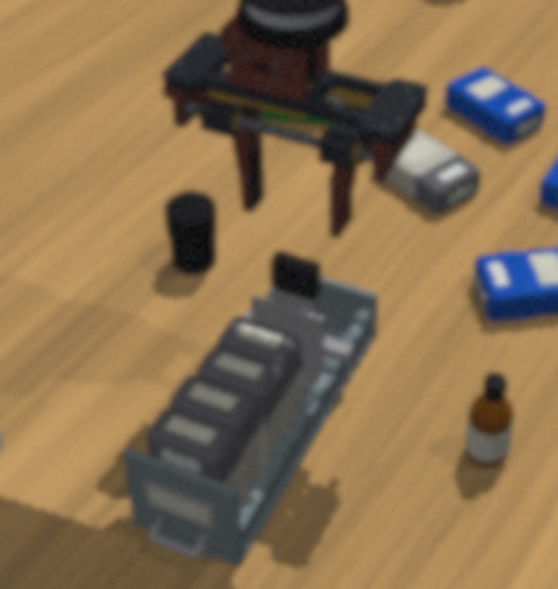

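```bash
python3 -c "
from h import *
d=ld('w4')
print(totray(fray(d,[(254,218.8)],.09)),totray(fray(d,[(254,260),(254,257)],.099)),totray(fray(d,[(254,242)],.074)))
print('bar',totray(fray(d,[(254,186)],.05)), 'backwall', totray(fray(d,[(254,126)],.05)))
print(totray([telemetry.get_obs()['position']]))
im=cv2.resize(d['im'][190:290,200:310],None,fx=6,fy=6,interpolation=cv2.INTER_CUBIC);cv2.imwrite('pics/w4c.png',im)
"
```

```text
[[ 0.04795718 -0.00051186  0.09      ]] [[ 0.01152203 -0.0004513   0.099     ]
 [ 0.01462568 -0.00045836  0.099     ]] [[ 0.01744943 -0.00043468  0.074     ]]
bar [[ 0.06692956 -0.00047686  0.05      ]] backwall [[ 0.12591975 -0.00050998  0.05      ]]
[[0.06480181 0.00056184 0.16875314]]
```

View pics/w4c.png

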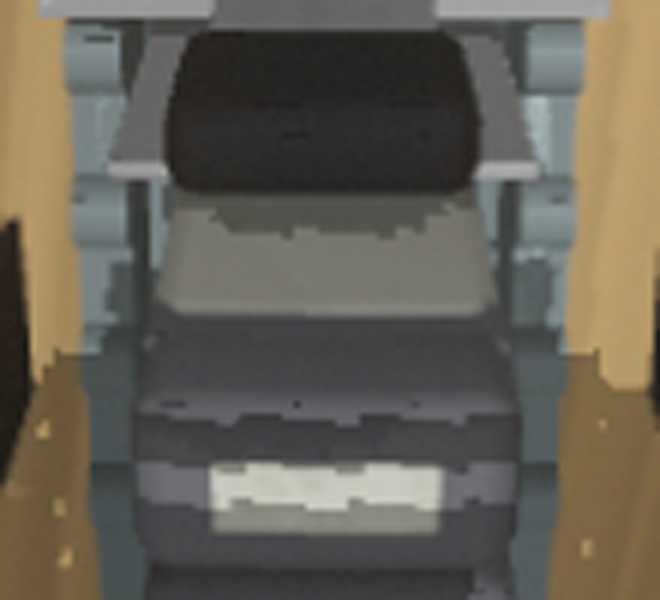

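```bash
python3 -c "
from h import *
go(tray(.031,0,.125),JY)"
```

```text
delta [ 0.0438 -0.0337  0.0004] turn 0.0017 t 5.5 F [-0.7  0.4 -0.5] w 0.0637 pos [ 0.5515 -0.0239  0.1688] tilt [ 0.0017 -0.0014]
```

Emit:
move_arm --deltas '[[[0,-0.02,0,0,255],[0,-0.0335,0,0,255],[0,-0.0335,0,0,255],[0,-0.0335,0,0,255],[0.025,-0.0335,0.0005,0,255],[0.044,-0.0335,0.0005,0,255],[0.044,-0.0335,0.0005,0,255],[0.044,-0.0335,0.0005,0,255]]]' --newtons 20

```text
time: 6.3
position: [0.5563, -0.0566, 0.1248]
orientation: [-0.047, 0.705, 0.046, 0.706]
wrist_force: [-0.4, 0.0, 0.4]
width: 0.0033
```

```bash
python3 -c "
from h import *
go(tray(.031,0,.05),JY)"
```

```text
delta [ 0.0748 -0.0006 -0.0001] turn 0.0023 t 6.3 F [-0.4  0.   0.4] w 0.0033 pos [ 0.5563 -0.0566  0.1248] tilt [ 0.0009 -0.0015]
```

Descend a little way first and check force.

Emit:
move_arm --deltas '[[[0.01,-0.0005,0,0,255],[0.02,-0.0005,0,0,255],[0.03,-0.0005,0,0,255],[0.036,-0.0005,0,0,255],[0.04,-0.0005,0,0,255]]]'

```text
time: 6.8
position: [0.556, -0.0572, 0.084]
orientation: [-0.047, 0.706, 0.046, 0.706]
wrist_force: [0.5, -0.0, 0.8]
width: 0.0005
```

```bash
python3 -c "
from h import *
go(tray(.031,0,.05),JY)"
```

```text
delta [ 0.034  -0.0001  0.0004] turn 0.0021 t 6.8 F [ 0.5 -0.   0.8] w 0.0005 pos [ 0.556  -0.0572  0.084 ] tilt [-0.0001 -0.0016]
```

Emit:
move_arm --deltas '[[[0.01,0,0,0,255],[0.02,0,0,0,255],[0.03,0,0,0,255],[0.038,0,0,0,255],[0.038,-0.003,0,0,255],[0.038,-0.005,0,0,255],[0.038,-0.007,0,0,255],[0.038,-0.007,0,0,255]]]'

```text
time: 7.6
position: [0.5572, -0.0645, 0.0464]
orientation: [-0.047, 0.705, 0.046, 0.706]
wrist_force: [-0.1, 1.5, -0.3]
width: 0.0001
```

Emit:
move_arm --deltas '[[[0,-0.002,0,0,255],[0,-0.003,0,0,255],[0,-0.004,0,0,255],[0,-0.004,0,0,255]]]'

```text
time: 8.0
position: [0.5578, -0.068, 0.0465]
orientation: [-0.046, 0.705, 0.046, 0.706]
wrist_force: [-0.3, 1.9, 1.2]
width: 0.0004
```

```bash
python3 -c "
from h import *
go(tray(.03,0,.05),JY)"
```

```text
delta [-0.0035  0.0097 -0.    ] turn 0.002 t 8.0 F [-0.3  1.9  1.2] w 0.0004 pos [ 0.5578 -0.068   0.0465] tilt [ 0.0006 -0.0008]
```

Emit:
move_arm --deltas '[[[0,-0.001,0,0,255],[0,-0.002,0,0,255],[0,-0.003,0,0,255],[0,-0.003,0,0,255]]]'

```text
time: 8.4
position: [0.5581, -0.0687, 0.0465]
orientation: [-0.046, 0.706, 0.047, 0.705]
wrist_force: [-2.0, 6.6, 4.4]
width: 0.0005
```

Emit:
move_arm --deltas '[[[0,0.003,0,0,255],[0,0.006,0,0,255],[-0.03,0.008,0,0,255],[-0.07,0.008,0,0,255],[-0.11,0.008,0,0,0],[-0.14,0.02,0,0,0],[-0.14,0.02,0,0,0]]]'

```text
time: 9.1
position: [0.5582, -0.049, 0.1904]
orientation: [-0.046, 0.703, 0.048, 0.708]
wrist_force: [0.6, 0.8, -0.1]
width: 0.0208
```

```bash
sed -i 's/^TR=.*/TR=np.array([.5602,-.0867,1.6996])/' h.py; python3 -c "
from h import *
d=snap('wrist','w5');cv2.imwrite('pics/w5b.png',cv2.resize(d['image'][130:330,150:370],None,fx=3,fy=3))
u=np.radians(-18.3); c=np.array([.5239,.2576]); g=c+np.array([np.cos(u),np.sin(u)])*.035
go([g[0],g[1],.10],71.7)"
```

```text
delta [0.0889 0.293  0.0391] turn -1.1185 t 9.15 F [ 0.3  0.1 -0.6] w 0.0249 pos [ 0.5568 -0.0492  0.1882] tilt [0.0038 0.0023]
```

View pics/w5b.png

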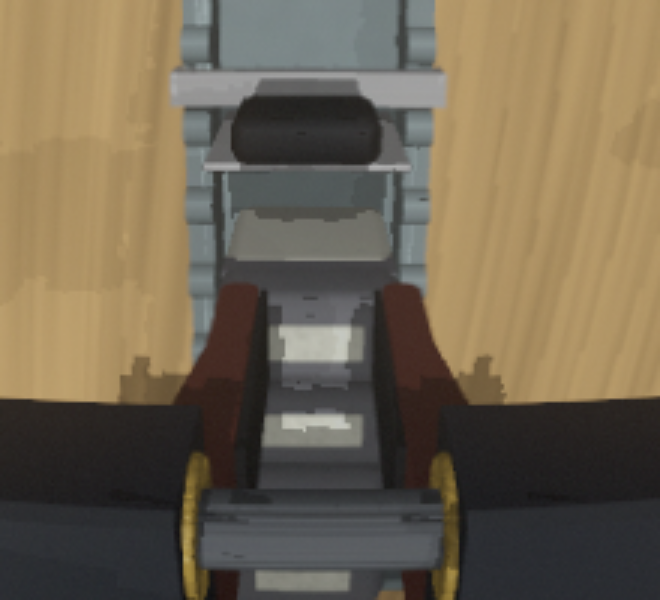

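Emit:
move_arm --deltas '[[[0,0.05,0.006,-0.15,0],[0,0.1,0.013,-0.3,0],[0,0.15,0.02,-0.45,0],[0,0.2,0.026,-0.6,0],[0,0.24,0.032,-0.75,0],[0,0.275,0.037,-0.9,0],[0,0.293,0.039,-1.05,0],[0,0.293,0.039,-1.1185,0],[0,0.293,0.039,-1.1185,0],[0,0.293,0.039,-1.1185,0]]]'

```text
time: 10.15
position: [0.5565, 0.2449, 0.1876]
orientation: [-0.413, 0.573, 0.413, 0.575]
wrist_force: [-0.5, 0.7, 0.2]
width: 0.0878
```

```bash
python3 -c "
from h import *
d=snap('wrist','w6');
print(-cv2.Rodrigues(d['rvec'])[0].T@np.ravel(d['tvec']))
cv2.imwrite('pics/w6b.png',cv2.resize(d['image'][110:330,150:370],None,fx=2.7,fy=2.7,interpolation=cv2.INTER_CUBIC))
u=np.radians(-18.3); c=np.array([.5239,.2576]); g=c+np.array([np.cos(u),np.sin(u)])*.035
go([g[0],g[1],.10],71.7)"
```

```text
[0.48245579 0.2711448  0.34936721]
delta [0.088  0.0002 0.0016] turn -0.0035 t 10.2 F [0.5 0.  0.1] w 0.0882 pos [0.5566 0.2449 0.1879] tilt [0.0027 0.0011]
```

View pics/w6b.png

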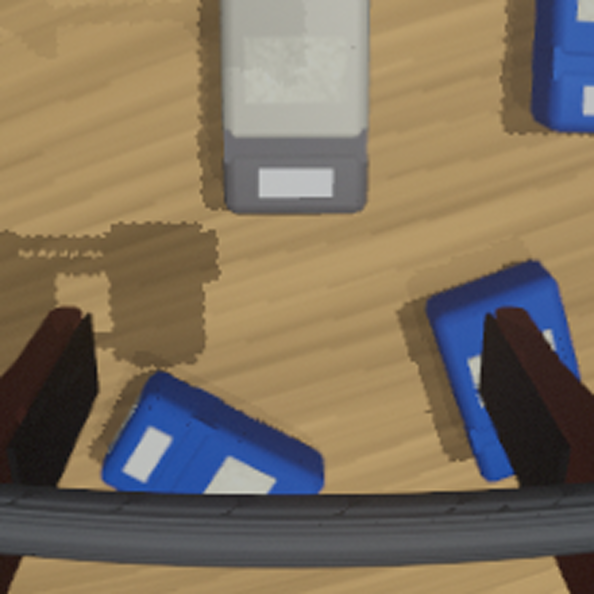

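```bash
python3 - <<'E'
from h import *
d=ld('w6'); im=d['im']; cv2.imwrite('pics/w6c.png',cv2.resize(im[0:200,190:330],None,fx=3,fy=3,interpolation=cv2.INTER_CUBIC))
# lid top-face sides (z=.032) in crop: (222..229,y) 
f=2.7; P=lambda x,y:((x+.5)/f-.5+150,(y+.5)/f-.5+110)
pts=[P(224,137),P(367,137),P(228,205),P(367,205)]
W=fray(d,pts,.032); print(W.round(4))
u=np.radians(-18.3); ax=np.array([np.cos(u),np.sin(u)]); ay=np.array([-ax[1],ax[0]]); c=np.array([.5239,.2576])
for w in W: print(((w[:2]-c)@ax).round(4),((w[:2]-c)@ay).round(4))
t=ld('top0')
print('blue',ray(t,[(142,205),(172,152),(226,150)],.03).round(3))
for b in ray(t,[(142,205),(172,152),(226,150)],.03): print(((b[:2]-c)@ax).round(3),((b[:2]-c)@ay).round(3))
E
```

```text
[[0.5288 0.2288 0.032 ]
 [0.5471 0.2834 0.032 ]
 [0.556  0.2209 0.032 ]
 [0.5742 0.275  0.032 ]]
0.0137 -0.0258
0.0139 0.0317
0.042 -0.0248
0.0423 0.0323
blue [[0.531 0.393 0.03 ]
 [0.678 0.311 0.03 ]
 [0.681 0.161 0.03 ]]
-0.036 0.13
0.129 0.099
0.18 -0.043
```

View pics/w6c.png

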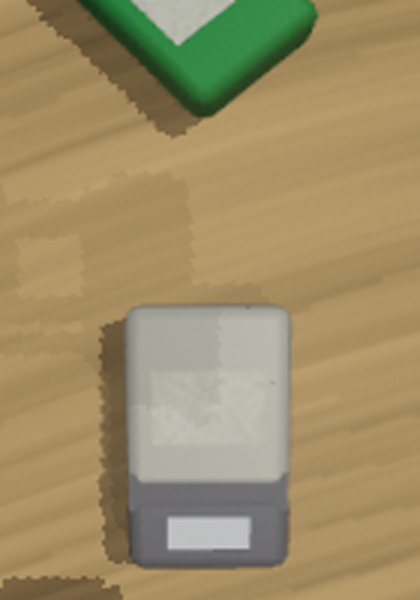

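```bash
python3 - <<'E'
from h import *
d=ld('w6')
P=lambda x,y:((x+.5)/3-.5+190,(y+.5)/3-.5)
W=fray(d,[P(128,307),P(290,307),P(132,567),P(288,567),P(209,307),P(209,567),P(209,480)],.028)
u=np.radians(-18.3); ax=np.array([np.cos(u),np.sin(u)]); ay=np.array([-ax[1],ax[0]]); c=np.array([.5239,.2576])
for w in W: print(((w[:2]-c)@ax).round(4),((w[:2]-c)@ay).round(4))
print(totray(W))
E
```

```text
-0.0495 -0.0254
-0.0494 0.0322
0.0467 -0.0257
0.0469 0.0328
-0.0492 0.0034
0.0468 0.0032
0.0138 0.0032
[[ 0.34462881  0.04737232  0.028     ]
 [ 0.39651577  0.02232036  0.028     ]
 [ 0.30272678 -0.03916404  0.028     ]
 [ 0.35538871 -0.06473515  0.028     ]
 [ 0.37043053  0.03461759  0.028     ]
 [ 0.32868682 -0.05178541  0.028     ]
 [ 0.34303517 -0.02203909  0.028     ]]
```

```bash
python3 - <<'E'
from h import *
u=np.radians(-18.3); ax=np.array([np.cos(u),np.sin(u)]); ay=np.array([-ax[1],ax[0]]); c=np.array([.5239,.2576])
g=c+.034*ax+.002*ay; go([*g,.002],71.7)
E
```

```text
delta [0.186  0.0014 0.0034] turn -0.0035 t 10.2 F [0.5 0.  0.1] w 0.0882 pos [0.5566 0.2449 0.1879] tilt [0.0027 0.0011]
```

Emit:
move_arm --deltas '[[[0.045,0.0015,0.0035,-0.0035,0],[0.09,0.0015,0.0035,-0.0035,0],[0.13,0.0015,0.0035,-0.0035,0],[0.155,0.0015,0.0035,-0.0035,0],[0.172,0.0015,0.0035,-0.0035,0],[0.18,0.0015,0.0035,-0.0035,0],[0.185,0.0015,0.0035,-0.0035,0],[0.185,0.0015,0.0035,-0.0035,60],[0.185,0.0015,0.0035,-0.0035,110],[0.185,0.0015,0.0035,-0.0035,110],[0.185,0.0015,0.0035,-0.0035,110],[0.185,0.0015,0.0035,-0.0035,110]]]' --newtons 5

```text
time: 11.4
position: [0.5573, 0.2491, 0.0038]
orientation: [-0.414, 0.572, 0.414, 0.575]
wrist_force: [-0.7, -0.9, 5.3]
width: 0.0598
```

```bash
python3 - <<'E'
from h import *
go([.55,.24,.08],71.7)
d=snap('wrist','w7');cv2.imwrite('pics/w7b.png',cv2.resize(d['image'][50:330,130:390],None,fx=2,fy=2,interpolation=cv2.INTER_CUBIC))
E
```

```text
delta [-0.0763  0.0038 -0.0107] turn 0.0 t 11.4 F [-0.7 -0.9  5.3] w 0.0598 pos [0.5573 0.2491 0.0038] tilt [0.0037 0.0016]
```

View pics/w7b.png

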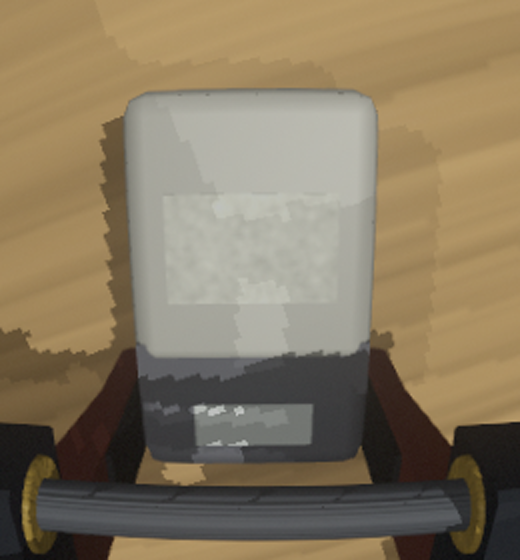

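Emit:
move_arm --deltas '[[[-0.007,0.0025,0,0,110],[-0.014,0.005,0,0,110],[-0.021,0.0085,0,0,110],[-0.027,0.0125,0,0,110],[-0.033,0.017,0,0,110],[-0.0385,0.022,0,0,110],[-0.0385,0.022,0,0,110]]]'

```text
time: 12.15
position: [0.5357, 0.2567, 0.043]
orientation: [-0.415, 0.571, 0.414, 0.575]
wrist_force: [-0.6, 0.3, -1.8]
width: 0.0599
```

```bash
python3 - <<'E'
from h import *
go([.55,.24,.08],71.7)
d=snap('wrist','w8');s=snap('scene','s8')
a=cv2.resize(d['image'][50:330,130:390],None,fx=1.5,fy=1.5)
b=cv2.resize(s['image'][120:240,230:340],None,fx=3.5,fy=3.5,interpolation=cv2.INTER_CUBIC)
b=b[:420,:385]; a=a[:420,:390]
cv2.imwrite('pics/p8.png',np.hstack([a,b]))
E
```

```text
delta [-0.037  -0.0189 -0.0113] turn 0.0009 t 12.15 F [-0.6  0.3 -1.8] w 0.0599 pos [0.5357 0.2567 0.043 ] tilt [0.0041 0.0025]
```

View pics/p8.png

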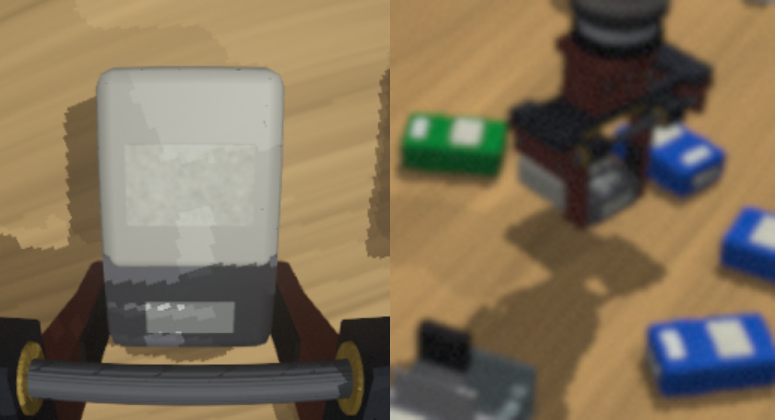

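Emit:
move_arm --deltas '[[[0.01,0,0,0,110],[0.02,0,0,0,110],[0.03,0,0,0,110],[0.033,0,0,0,110],[0.033,0,0,0,110],[0.033,0,0,0,110]]]' --newtons 3

```text
time: 12.85
position: [0.5361, 0.256, 0.0091]
orientation: [-0.414, 0.572, 0.414, 0.574]
wrist_force: [0.3, 0.2, -1.4]
width: 0.0595
```

```bash
python3 - <<'E'
from h import *
go([.55,.24,.08],71.7)
d=snap('wrist','w9')
a=cv2.resize(d['image'][50:330,130:390],None,fx=1.5,fy=1.5)
cv2.imwrite('pics/p9.png',a)
E
```

```text
delta [-0.0709 -0.0184 -0.0107] turn 0.0002 t 12.85 F [ 0.3  0.2 -1.4] w 0.0595 pos [0.5361 0.256  0.0091] tilt [0.0034 0.0015]
```

View pics/p9.png

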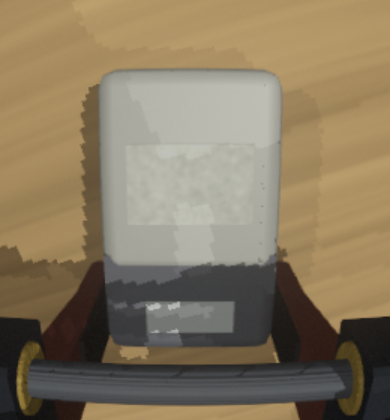

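Emit:
move_arm --deltas '[[[-0.008,0.002,0,0,110],[-0.016,0.004,0,0,110],[-0.024,0.007,0,0,110],[-0.03,0.011,0,0,110],[-0.03,0.011,0,0,110]]]'

```text
time: 13.4
position: [0.5257, 0.2604, 0.0406]
orientation: [-0.415, 0.571, 0.414, 0.575]
wrist_force: [0.6, 0.2, -1.4]
width: 0.0598
```

```bash
python3 - <<'E'
from h import *
go([.55,.24,.08],71.7)
d=snap('wrist','w10')
a=cv2.resize(d['image'][50:330,130:390],None,fx=1.5,fy=1.5)
cv2.imwrite('pics/p10.png',a)
E
```

```text
delta [-0.0393 -0.0297 -0.0116] turn 0.0011 t 13.4 F [ 0.6  0.2 -1.4] w 0.0598 pos [0.5257 0.2604 0.0406] tilt [0.0051 0.0031]
```

View pics/p10.png

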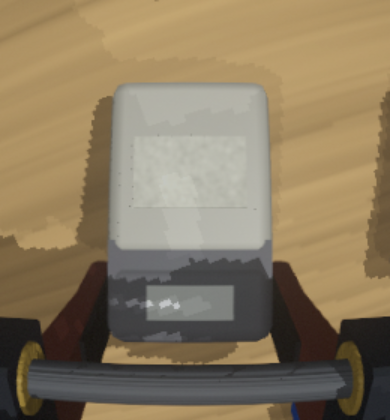

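Emit:
move_arm --deltas '[[[-0.006,0.006,0,0,110],[-0.011,0.012,0,0,110],[-0.016,0.019,0,0,110],[-0.02,0.026,0,0,110],[-0.024,0.034,0,0,110],[-0.027,0.042,0,0,110],[-0.028,0.048,0,0,110],[-0.029,0.052,0,0,110]]]'

```text
time: 14.25
position: [0.4754, 0.2767, 0.069]
orientation: [-0.415, 0.571, 0.414, 0.575]
wrist_force: [0.6, -0.1, -1.8]
width: 0.06
```

```bash
python3 - <<'E'
from h import *
go([.55,.24,.08],71.7)
d=snap('wrist','w11');s=snap('scene','s11')
a=cv2.resize(d['image'][50:330,130:390],None,fx=1.5,fy=1.5)
b=cv2.resize(s['image'][120:240,230:340],None,fx=3.5,fy=3.5,interpolation=cv2.INTER_CUBIC)
b=b[:420,:385]; a=a[:420,:390]
cv2.imwrite('pics/p11.png',np.hstack([a,b]))
E
```

```text
delta [-0.0108 -0.0824 -0.0115] turn 0.0017 t 14.25 F [ 0.6 -0.1 -1.8] w 0.06 pos [0.4754 0.2767 0.069 ] tilt [0.0045 0.0027]
```

View pics/p11.png

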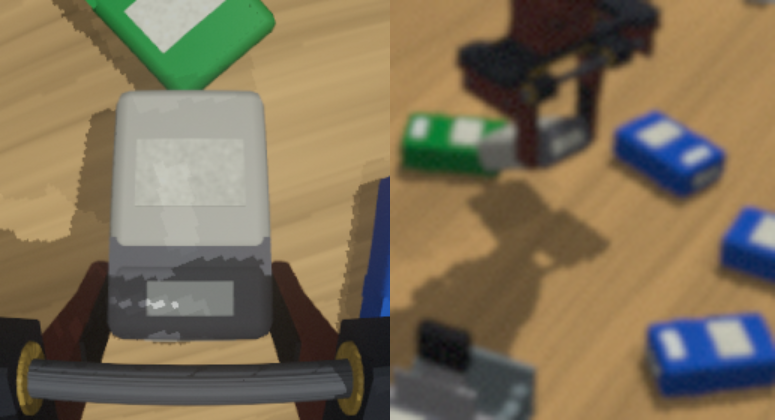

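Emit:
move_arm --deltas '[[[-0.045,0,0,0,110],[-0.06,0,0,0,110],[-0.055,0,0,0,110],[-0.04,0,0,0,110],[-0.015,0,0,0,110],[-0.06,0,0,0,110],[-0.065,0,0,0,110]]]'

```text
time: 15.05
position: [0.4764, 0.2765, 0.1342]
orientation: [-0.415, 0.571, 0.414, 0.575]
wrist_force: [1.1, -0.4, -1.4]
width: 0.0599
```

```bash
python3 - <<'E'
from h import *
go([.55,.24,.08],71.7)
d=snap('wrist','w12');s=snap('scene','s12')
a=cv2.resize(d['image'][50:330,130:390],None,fx=1.5,fy=1.5)
b=cv2.resize(s['image'][120:240,230:340],None,fx=3.5,fy=3.5,interpolation=cv2.INTER_CUBIC)
b=b[:420,:385]; a=a[:420,:390]
cv2.imwrite('pics/p12.png',np.hstack([a,b]))
E
```

```text
delta [ 0.0545 -0.0811 -0.0119] turn 0.0011 t 15.05 F [ 1.1 -0.4 -1.4] w 0.0599 pos [0.4764 0.2765 0.1342] tilt [0.0052 0.0022]
```

View pics/p12.png

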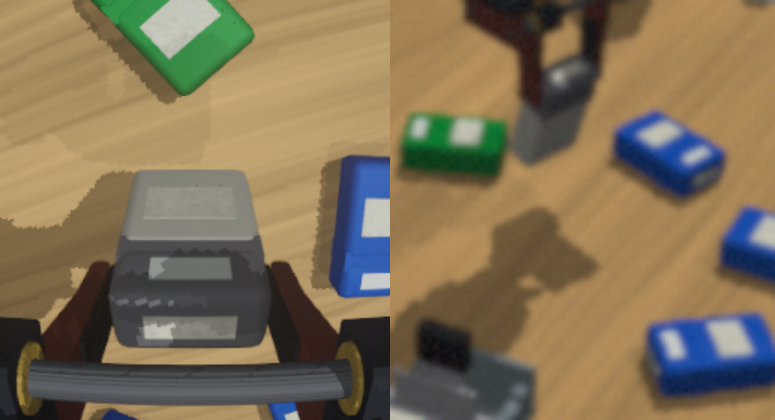

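Emit:
move_arm --deltas '[[[0.04,0,0,0,110],[-0.005,0,0,0,110],[-0.01,0,0,0,110],[0.03,0,0,0,110],[-0.01,0,0,0,110],[-0.01,0,0,0,110]]]'

```text
time: 15.75
position: [0.4768, 0.2769, 0.1444]
orientation: [-0.415, 0.57, 0.414, 0.576]
wrist_force: [0.8, -0.1, 0.4]
width: 0.0596
```

```bash
python3 - <<'E'
from h import *
go([.55,.24,.08],71.7)
d=snap('wrist','w13');s=snap('scene','s13')
a=cv2.resize(d['image'][50:330,130:390],None,fx=1.5,fy=1.5)
b=cv2.resize(s['image'][120:240,230:340],None,fx=3.5,fy=3.5,interpolation=cv2.INTER_CUBIC)
b=b[:420,:385]; a=a[:420,:390]
cv2.imwrite('pics/p13.png',np.hstack([a,b]))
E
```

```text
delta [ 0.0647 -0.0807 -0.0125] turn 0.0011 t 15.75 F [ 0.8 -0.1  0.4] w 0.0596 pos [0.4768 0.2769 0.1444] tilt [0.0068 0.0038]
```

View pics/p13.png

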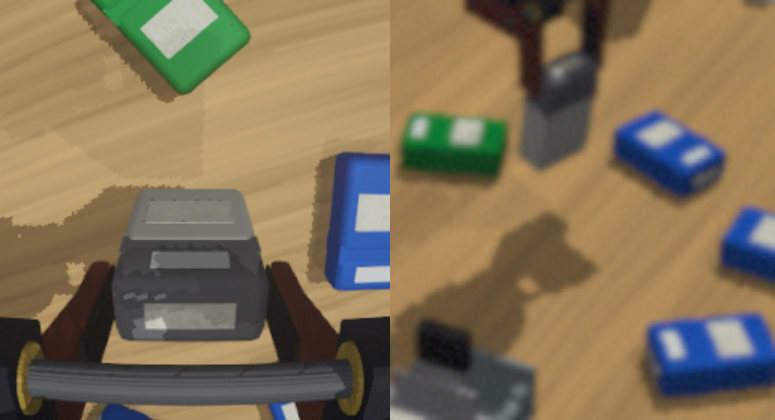

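```bash
python3 - <<'E'
from h import *
d=ld('w13'); o=telemetry.get_obs(); M=R.from_quat(o['orientation']).as_matrix(); p=np.array(o['position'])-M[:,0]*.0187
foot=M[:,1]; up=np.array([0,0,1.]); j=M[:,2]
for phi in (60,70,75,80,85,90):
    f=np.radians(phi); ax=-foot*np.cos(f)+up*np.sin(f); nz=up*np.cos(f)+foot*np.sin(f)  # case x, case z
    out=[]
    for u in (0,68,98):
        P=p+ax*(u-83)*.001+nz*(32-22)*.001
        q=fproj(d,[P-.03*j,P+.03*j]); out.append(((q-[130,50])*1.5).round(0).tolist())
    print(phi,out)
E
```

```text
60 [[[122.0, 144.0], [248.0, 144.0]], [[103.0, 257.0], [265.0, 258.0]], [[93.0, 329.0], [275.0, 329.0]]]
70 [[[125.0, 166.0], [245.0, 166.0]], [[105.0, 259.0], [264.0, 259.0]], [[93.0, 320.0], [275.0, 320.0]]]
75 [[[126.0, 178.0], [244.0, 178.0]], [[105.0, 260.0], [263.0, 260.0]], [[93.0, 315.0], [276.0, 316.0]]]
80 [[[127.0, 190.0], [243.0, 190.0]], [[106.0, 261.0], [263.0, 262.0]], [[92.0, 310.0], [276.0, 311.0]]]
85 [[[128.0, 202.0], [242.0, 202.0]], [[107.0, 263.0], [262.0, 263.0]], [[93.0, 306.0], [276.0, 306.0]]]
90 [[[129.0, 215.0], [241.0, 215.0]], [[107.0, 265.0], [262.0, 265.0]], [[93.0, 301.0], [275.0, 301.0]]]
```

```bash
python3 - <<'E'
from h import *
d=ld('w13'); cv2.imwrite('pics/p13b.png',cv2.resize(d['im'][165:300,185:330],None,fx=4.4,fy=4.4,interpolation=cv2.INTER_CUBIC))
E
```

```text
(no output)
```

View pics/p13b.png

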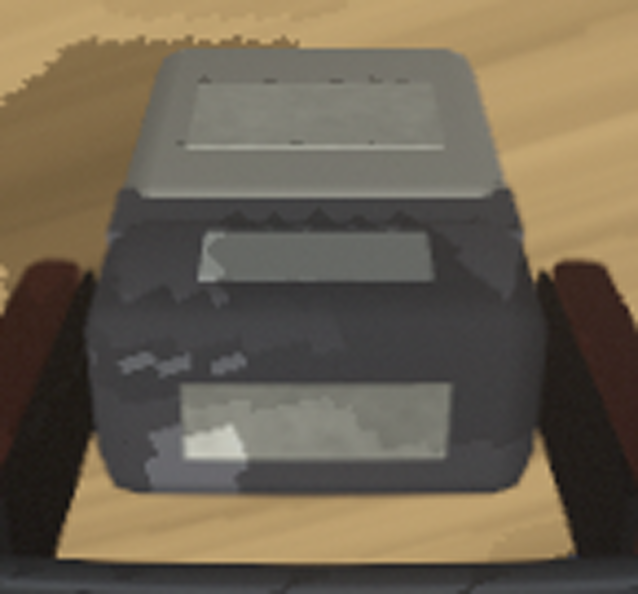

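```bash
cat > fitc.py <<'E'
from h import *
from scipy.optimize import least_squares
def fitc(fn,vf,vl,ve,wl,we,p,M):
    d=ld(fn); pg=np.array(p)-M[:,0]*.0187; foot=M[:,1]; up=np.array([0,0,1.]); j=M[:,2]
    def model(q):
        f,u0,w0=q; ax=-foot*np.cos(f)+up*np.sin(f); nz=up*np.cos(f)+foot*np.sin(f)
        g=lambda u,w,h=.03:fproj(d,[pg+ax*(u-u0)+nz*(w-w0)+j*h,pg+ax*(u-u0)+nz*(w-w0)-j*h])
        a=g(.001,.030);b=g(.068,.032);c=g(.0965,.0015)
        return np.r_[a[:,1].mean()-vf,b[:,1].mean()-vl,c[:,1].mean()-ve,(abs(b[0,0]-b[1,0])-wl)*.5,(abs(c[0,0]-c[1,0])-we)*.5]
    r=least_squares(model,[1.4,.083,.02],x_scale=[1,.1,.1]); print('phi',np.degrees(r.x[0]),'u,w mm',r.x[1:]*1e3,'res',r.fun.round(1))
E
python3 - <<'E'
from fitc import *
o=telemetry.get_obs(); M=R.from_quat(o['orientation']).as_matrix()
fitc('w13',175.9,209.3,276.8,94,103,o['position'],M)
E
```

```text
phi 83.7305646485356 u,w mm [99.37675563 19.819521  ] res [ 0.1  0.  -0.1  1.1 -0.7]
```

Emit:
move_arm --deltas '[[[0.008,0,0,0,110],[0.02,0,0,0,110],[0.032,0,0,0,110],[0.042,0,0,0,110],[0.05,0,0,0,110],[0.054,0,0,0,110],[0.054,0,0,0,110]]]'

```text
time: 16.55
position: [0.4761, 0.2767, 0.0893]
orientation: [-0.415, 0.57, 0.414, 0.575]
wrist_force: [0.1, 0.1, -0.8]
width: 0.0598
```

```bash
python3 - <<'E'
from h import *
go([.55,.24,.08],71.7)
s=snap('scene','s14')
b=cv2.resize(s['image'][120:240,230:340],None,fx=5,fy=5,interpolation=cv2.INTER_CUBIC)
cv2.imwrite('pics/p14.png',b)
E
```

```text
delta [ 0.0096 -0.0817 -0.0118] turn 0.0012 t 16.55 F [ 0.1  0.1 -0.8] w 0.0598 pos [0.4761 0.2767 0.0893] tilt [0.0058 0.004 ]
```

View pics/p14.png

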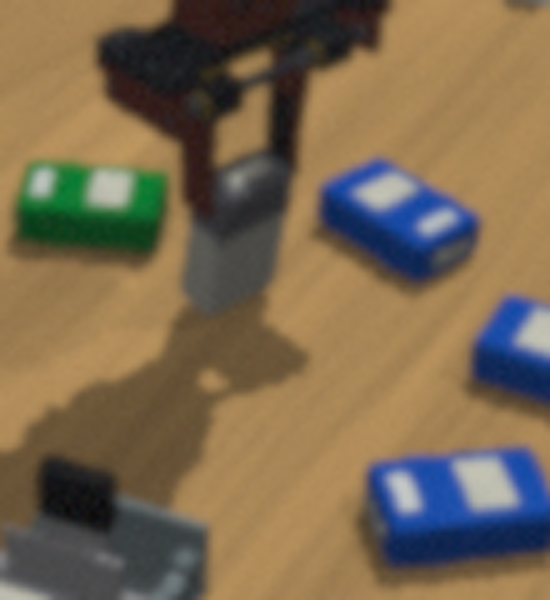

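Emit:
move_arm --deltas '[[[0.002,0,0,0,110],[0.004,0,0,0,110],[0.006,0,0,0,110],[0.008,0,0,0,110]]]'

```text
time: 17.0
position: [0.477, 0.2775, 0.0823]
orientation: [-0.414, 0.569, 0.415, 0.576]
wrist_force: [1.4, -0.3, 5.3]
width: 0.0603
```

Emit:
move_arm --deltas '[[[0.001,0,0,0,110],[0.002,0,0,0,110],[0.002,0,0,0,110]]]'

```text
time: 17.3
position: [0.4775, 0.2775, 0.0807]
orientation: [-0.414, 0.569, 0.414, 0.577]
wrist_force: [0.2, -0.9, 4.7]
width: 0.06
```

```bash
python3 - <<'E'
from h import *
go([.55,.24,.08],71.7)
d=snap('wrist','w15')
cv2.imwrite('pics/p15b.png',cv2.resize(d['image'][165:300,185:330],None,fx=4.4,fy=4.4,interpolation=cv2.INTER_CUBIC))
E
```

```text
delta [ 0.0011 -0.0806 -0.0129] turn 0.0011 t 17.3 F [ 0.2 -0.9  4.7] w 0.06 pos [0.4775 0.2775 0.0807] tilt [0.0083 0.0059]
```

View pics/p15b.png

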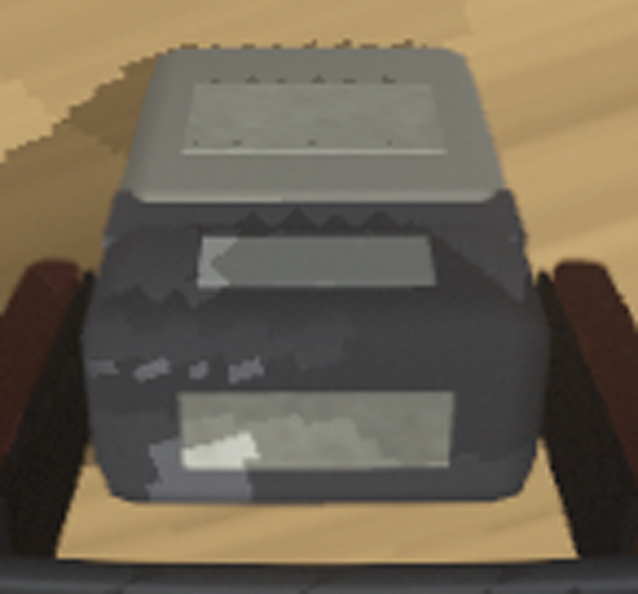

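Emit:
move_arm --deltas '[[[0.001,0.002,0,0,110],[0.001,0.004,0,0,110],[0.001,0.006,0,0,110],[0.001,0.008,0,0,110],[0.001,0.008,0,0,110]]]'

```text
time: 17.85
position: [0.469, 0.2801, 0.0792]
orientation: [-0.415, 0.57, 0.415, 0.576]
wrist_force: [0.9, -1.1, -0.8]
width: 0.06
```

```bash
python3 - <<'E'
from h import *
go([.55,.24,.08],71.7)
d=snap('wrist','w16')
cv2.imwrite('pics/p16b.png',cv2.resize(d['image'][165:300,185:330],None,fx=4.4,fy=4.4,interpolation=cv2.INTER_CUBIC))
E
```

```text
delta [-0.0004 -0.0894 -0.0128] turn 0.0018 t 17.85 F [ 0.9 -1.1 -0.8] w 0.06 pos [0.469  0.2801 0.0792] tilt [0.0073 0.0054]
```

View pics/p16b.png

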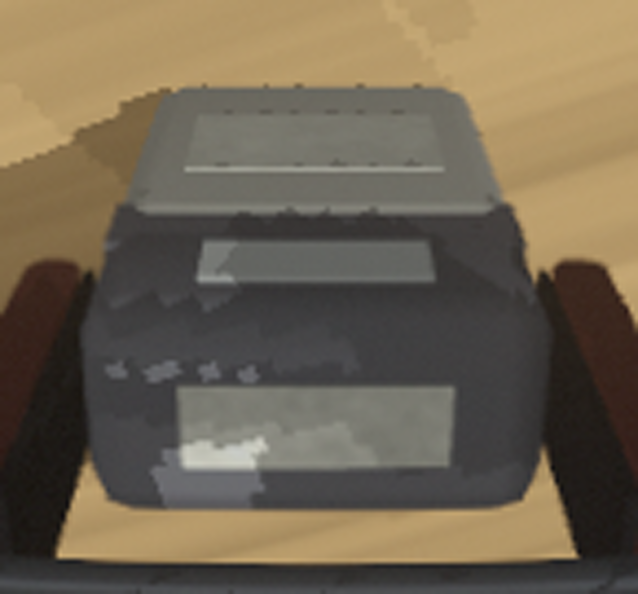

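```bash
python3 - <<'E'
from fitc import *
o=telemetry.get_obs(); M=R.from_quat(o['orientation']).as_matrix()
fitc('w15',175.8,210.3,278.8,94.5,104,o['position']-M[:,1]*.0085+[0,0,.0015],M)
fitc('w16',165+87/4.4,165+213/4.4,165+508/4.4,94.5,104,o['position'],M)
E
```

```text
phi 83.28731475316718 u,w mm [98.02937914 19.23570224] res [ 0.1  0.1 -0.2  1.3 -0.8]
phi 87.99944700967708 u,w mm [97.9903977  19.06114766] res [ 0.1  0.1 -0.1  0.8 -0.5]
```

Emit:
move_arm --deltas '[[[0,0,0,0,78],[0,0,0,0,65],[0,0,0,0,45],[0,0,0,0,40],[0.004,-0.003,0,0,40],[0.01,-0.003,0,0,40],[0.016,-0.003,0,0,40],[0.017,-0.003,0,0,40],[0.017,-0.003,0,0,40]]]'

```text
time: 18.8
position: [0.472, 0.279, 0.0618]
orientation: [-0.415, 0.57, 0.415, 0.576]
wrist_force: [-0.0, 0.1, 0.1]
width: 0.0742
```

```bash
python3 - <<'E'
from h import *
go([.55,.24,.08],71.7)
d=snap('wrist','w17')
cv2.imwrite('pics/p17b.png',cv2.resize(d['image'][165:300,185:330],None,fx=4.4,fy=4.4,interpolation=cv2.INTER_CUBIC))
E
```

```text
delta [-0.0179 -0.0864 -0.0125] turn 0.0015 t 18.8 F [-0.   0.1  0.1] w 0.0742 pos [0.472  0.279  0.0618] tilt [0.0068 0.0049]
```

View pics/p17b.png

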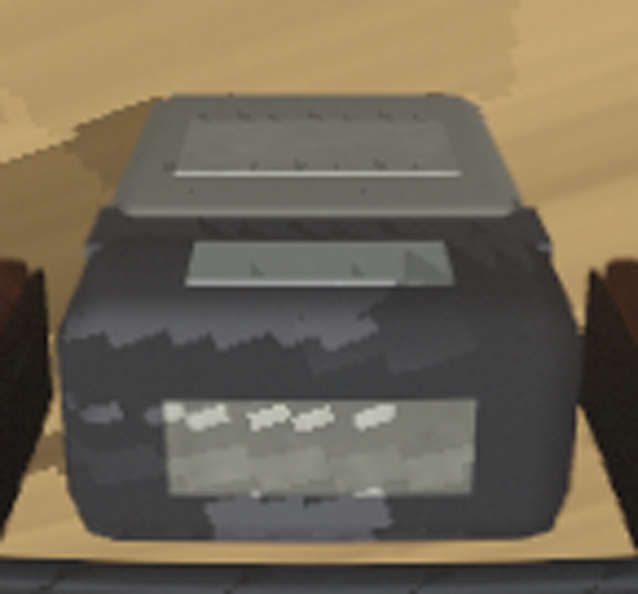

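```bash
python3 - <<'E'
from fitc import *
o=telemetry.get_obs(); M=R.from_quat(o['orientation']).as_matrix()
fitc('w17',165+95/4.4,165+213/4.4,165+540/4.4,105.5,116,o['position'],M)
E
```

```text
phi 90.59055245864138 u,w mm [80.60122571 11.68320394] res [-0.   0.2 -0.2  0.4 -0.1]
```

Emit:
move_arm --deltas '[[[0,0.0015,0,0,40],[0,0.003,0,0,40],[0,0.003,0,0,70],[0,0.003,0,0,110],[0,0.003,0,0,110],[0,0.003,0,0,110],[0,0.003,0,0,110],[0,0.003,0,0,110]]]' --newtons 35

```text
time: 19.65
position: [0.4693, 0.2801, 0.0622]
orientation: [-0.415, 0.57, 0.415, 0.576]
wrist_force: [-0.7, 0.2, 3.0]
width: 0.0596
```

```bash
python3 - <<'E'
from h import *
o=telemetry.get_obs()
go([o['position'][0],o['position'][1],.2],None)
go(tray(.0275,0,.2),JY)
E
```

```text
delta [-0.1378 -0.0007  0.001 ] turn 0.0 t 19.65 F [-0.7  0.2  3. ] w 0.0596 pos [0.4693 0.2801 0.0622] tilt [0.0072 0.0053]
delta [-0.139  -0.1898 -0.2942] turn 1.1241 t 19.65 F [-0.7  0.2  3. ] w 0.0596 pos [0.4693 0.2801 0.0622] tilt [0.0072 0.0053]
```

Emit:
move_arm --deltas '[[[-0.02,0,0,0,110],[-0.05,0,0,0,110],[-0.085,0,0,0,110],[-0.12,0,0,0,110],[-0.15,-0.01,-0.015,0.06,110],[-0.16,-0.03,-0.045,0.17,110],[-0.16,-0.055,-0.085,0.31,110],[-0.16,-0.08,-0.125,0.45,110],[-0.16,-0.105,-0.165,0.6,110],[-0.16,-0.13,-0.2,0.74,110],[-0.16,-0.15,-0.233,0.88,110],[-0.16,-0.165,-0.256,1.0,110]]]'

```text
time: 20.85
position: [0.5447, -0.0188, 0.221]
orientation: [-0.085, 0.699, 0.087, 0.705]
wrist_force: [-0.3, -0.3, -1.4]
width: 0.0596
```

```bash
python3 - <<'E'
from h import *
go(tray(.0275,0,.21),JY)
E
```

```text
delta [ 0.0109 -0.0423  0.0017] turn 0.1156 t 20.85 F [-0.3 -0.3 -1.4] w 0.0596 pos [ 0.5447 -0.0188  0.221 ] tilt [0.0072 0.0045]
```

Emit:
move_arm --deltas '[[[0,-0.02,0.001,0.06,110],[0,-0.036,0.0015,0.1156,110],[0,-0.0423,0.0017,0.1156,110],[0.006,-0.0423,0.0017,0.1156,110],[0.011,-0.0423,0.0017,0.1156,110],[0.011,-0.0423,0.0017,0.1156,110]]]'

```text
time: 21.45
position: [0.5559, -0.0578, 0.2088]
orientation: [-0.045, 0.704, 0.048, 0.707]
wrist_force: [-0.9, 0.3, -1.3]
width: 0.06
```

```bash
python3 - <<'E'
from h import *
go(tray(.0275,0,.17),JY)
d=snap('wrist','w18'); s=snap('scene','s18'); t=snap('top','t18')
a=cv2.resize(d['image'][80:300,160:360],None,fx=2,fy=2)[:440,:400]
b=cv2.resize(s['image'][190:310,180:290],None,fx=3.6,fy=3.6,interpolation=cv2.INTER_CUBIC)[:432]
b=np.vstack([b,np.zeros((8,b.shape[1],3),np.uint8)])
cv2.imwrite('pics/p18.png',np.hstack([a,b]))
E
```

```text
delta [ 0.0387 -0.0019  0.0003] turn 0.0027 t 21.45 F [-0.9  0.3 -1.3] w 0.06 pos [ 0.5559 -0.0578  0.2088] tilt [0.0051 0.0051]
```

View pics/p18.png

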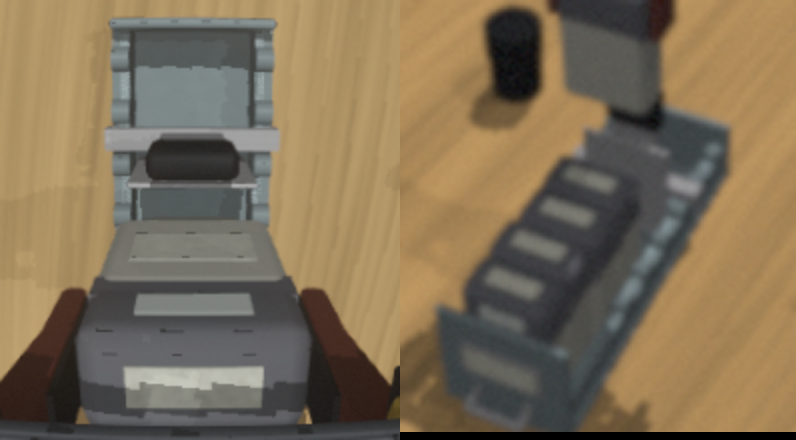

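```bash
python3 - <<'E'
from fitc import *
o=telemetry.get_obs(); M=R.from_quat(o['orientation']).as_matrix()
fitc('w18',191,219.3,292,105,115.5,o['position'],M)
d=ld('w18')
print('plate top face edge',totray(fray(d,[(256,80+185/2)],.09)))
print('TCP tray',totray([o['position']]))
cv2.imwrite('pics/p18c.png',cv2.resize(d['im'][150:300,180:330],None,fx=4,fy=4,interpolation=cv2.INTER_CUBIC))
E
```

```text
phi 90.43645263380157 u,w mm [81.49607625 12.85320291] res [ 0.1 -0.2  0.2  0.3 -0.4]
plate top face edge [[ 0.04704969 -0.00033897  0.09      ]]
TCP tray [[ 2.83817899e-02 -7.85935850e-05  2.09854301e-01]]
```

View pics/p18c.png

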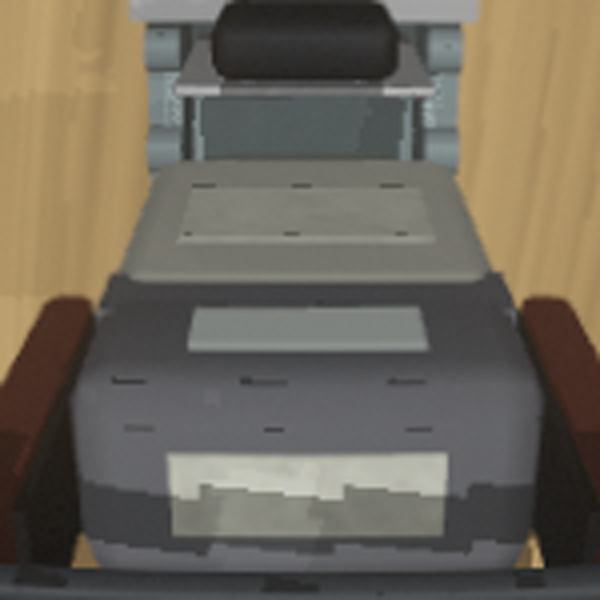

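```bash
python3 - <<'E'
from h import *
go(tray(.025,0,.168),JY)
go(tray(.025,0,.066),JY)
E
```

```text
delta [ 0.0418 -0.0035 -0.0004] turn 0.0016 t 21.6 F [-0.2 -0.6 -1.3] w 0.0599 pos [ 0.5566 -0.0585  0.2099] tilt [0.0069 0.0048]
delta [ 0.1438 -0.0039 -0.0012] turn 0.0016 t 21.6 F [-0.2 -0.6 -1.3] w 0.0599 pos [ 0.5566 -0.0585  0.2099] tilt [0.0069 0.0048]
```

Emit:
move_arm --deltas '[[[0.01,-0.0035,0,0.0016,110],[0.025,-0.0035,0,0.0016,110],[0.038,-0.0035,0,0.0016,110],[0.046,-0.0035,0,0.0016,110],[0.052,-0.0035,0,0.0016,110],[0.057,-0.0035,0,0.0016,110],[0.06,-0.0035,0,0.0016,110]]]'

```text
time: 22.3
position: [0.5576, -0.0618, 0.1495]
orientation: [-0.044, 0.703, 0.047, 0.708]
wrist_force: [0.1, 0.5, -1.8]
width: 0.06
```

```bash
python3 - <<'E'
from h import *
go(tray(.025,0,.066),JY)
d=snap('wrist','w19'); s=snap('scene','s19')
a=cv2.resize(d['image'][80:300,160:360],None,fx=2,fy=2)[:440,:400]
b=cv2.resize(s['image'][190:310,180:290],None,fx=3.6,fy=3.6,interpolation=cv2.INTER_CUBIC)[:432]
b=np.vstack([b,np.zeros((8,b.shape[1],3),np.uint8)])
cv2.imwrite('pics/p19.png',np.hstack([a,b]))
E
```

```text
delta [ 0.0835 -0.0003 -0.0012] turn -0.0001 t 22.3 F [ 0.1  0.5 -1.8] w 0.06 pos [ 0.5576 -0.0618  0.1495] tilt [0.0069 0.0047]
```

View pics/p19.png

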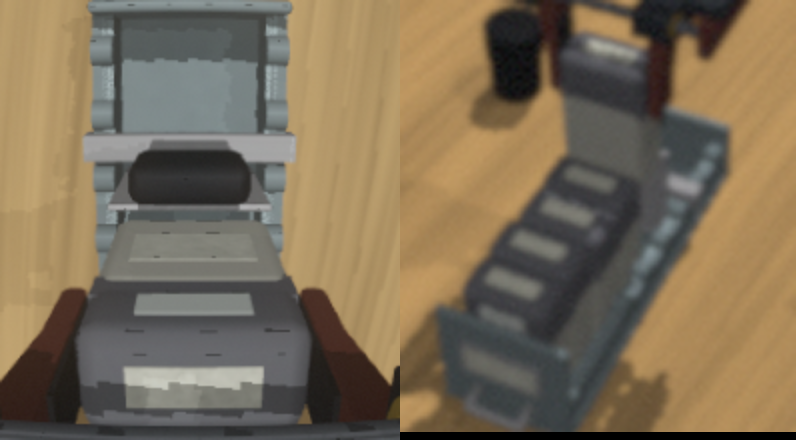

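Emit:
move_arm --deltas '[[[0.007,0,-0.0002,0,110],[0.014,0,-0.0004,0,110],[0.021,0,-0.0004,0,110],[0.028,0,-0.0005,0,110],[0.035,0,-0.0005,0,110],[0.04,0,-0.0005,0,110]]]'

```text
time: 23.0
position: [0.557, -0.0616, 0.1088]
orientation: [-0.044, 0.703, 0.047, 0.708]
wrist_force: [-0.3, -0.7, -1.1]
width: 0.06
```

Emit:
move_arm --deltas '[[[0.007,0,-0.0002,0,110],[0.014,0,-0.0004,0,110],[0.021,0,-0.0004,0,110],[0.028,0,-0.0005,0,110],[0.033,0,-0.0005,0,110],[0.037,0,-0.0005,0,110],[0.037,0,-0.0005,0,110]]]'

```text
time: 23.7
position: [0.5564, -0.0615, 0.0713]
orientation: [-0.044, 0.704, 0.047, 0.708]
wrist_force: [0.1, 0.2, -1.2]
width: 0.06
```

Slow final approach to the tray floor.

Emit:
move_arm --deltas '[[[0.0015,0,0,0,110],[0.003,0,0,0,110],[0.0045,0,0,0,110],[0.006,0,0,0,110],[0.006,0,0,0,110]]]'

```text
time: 24.2
position: [0.5566, -0.0615, 0.0662]
orientation: [-0.044, 0.704, 0.047, 0.708]
wrist_force: [-3.5, 0.4, 9.2]
width: 0.0599
```

Emit:
move_arm --deltas '[[[-0.0005,0,0,0,78],[-0.0005,0,0,0,65],[-0.0005,0,0,0,50],[-0.0005,0,0,0,45],[-0.005,0,0,0,45],[-0.03,0,0,0,45],[-0.075,0,0,0,45],[-0.12,0,0,0,45],[-0.15,0,0,0,45],[-0.15,0,0,0,45]]]'

```text
time: 25.2
position: [0.5584, -0.063, 0.2207]
orientation: [-0.043, 0.701, 0.047, 0.71]
wrist_force: [-1.2, -0.3, -0.4]
width: 0.0724
```

```bash
python3 - <<'E'
from h import *
go(tray(.025,0,.066),JY)
d=snap('wrist','w20'); s=snap('scene','s20')
a=cv2.resize(d['image'][80:300,160:360],None,fx=2,fy=2)[:440,:400]
b=cv2.resize(s['image'][190:310,180:290],None,fx=3.6,fy=3.6,interpolation=cv2.INTER_CUBIC)[:432]
b=np.vstack([b,np.zeros((8,b.shape[1],3),np.uint8)])
cv2.imwrite('pics/p20.png',np.hstack([a,b]))
E
```

```text
delta [ 0.1547  0.0006 -0.0034] turn -0.0008 t 25.2 F [-1.2 -0.3 -0.4] w 0.0724 pos [ 0.5584 -0.063   0.2207] tilt [0.0134 0.0062]
```

View pics/p20.png

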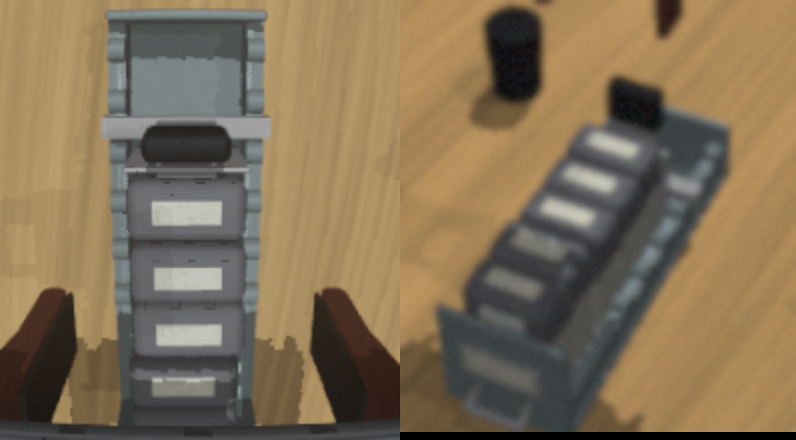

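Emit:
move_arm --deltas '[[[-0.02,0.03,0,0,45],[-0.03,0.075,0,0,45],[-0.03,0.12,0,0,45],[-0.03,0.165,0,0,45],[-0.03,0.2,0,0,45],[-0.03,0.22,0,0,45],[-0.03,0.22,0,0,45],[-0.03,0.22,0,0,45]]]'

```text
time: 26.1
position: [0.5269, 0.1551, 0.2466]
orientation: [-0.044, 0.704, 0.047, 0.707]
wrist_force: [-0.2, -0.4, 0.8]
width: 0.0724
```

```bash
python3 - <<'E'
from h import *
s=snap('scene','s21'); t=snap('top','t21')
a=cv2.resize(t['image'][110:280,255:400],None,fx=2.6,fy=2.6,interpolation=cv2.INTER_CUBIC)[:440,:375]
b=cv2.resize(s['image'][190:310,110:330],None,fx=1.8,fy=3.6,interpolation=cv2.INTER_CUBIC)[:432]
b=cv2.resize(s['image'][175:310,120:330],None,fx=2,fy=2,interpolation=cv2.INTER_CUBIC)
b=np.vstack([b,np.zeros((440-b.shape[0],b.shape[1],3),np.uint8)])
cv2.imwrite('pics/p21.png',np.hstack([a,b]))
o=ld('top0')['im'].astype(int)
for n,(x,y) in dict(bottle=(292,134),can=(272,253),jar=(375,258)).items():
    A=o[y-14:y+14,x-14:x+14].astype(np.float32); B=t['image'][y-14:y+14,x-14:x+14].astype(np.float32)
    print(n,abs(A-B).mean().round(2),cv2.phaseCorrelate(A.mean(2),B.mean(2)))
state()
E
```

```text
bottle 8.05 ((-0.09004995874018107, -0.020717613220565312), 1.0176589806874594)
can 5.42 ((0.13187351963110494, -0.06381010554177102), 0.9883544084760878)
jar 15.66 ((-0.3201048338043364, -0.2965328594000205), 0.8895693051815033)
time 26.2
joint_positions [-0.9268  0.2745  0.649   1.8683 -0.193   1.0537 -0.0747]
position [0.5274 0.1539 0.2472]
wrist_force [-0.0642 -1.5007 -0.4113]
width 0.0722
[[ 0.0057 -0.126   0.992 ]
 [ 0.0048  0.992   0.1259]
 [-1.      0.0041  0.0063]]
```

View pics/p21.png

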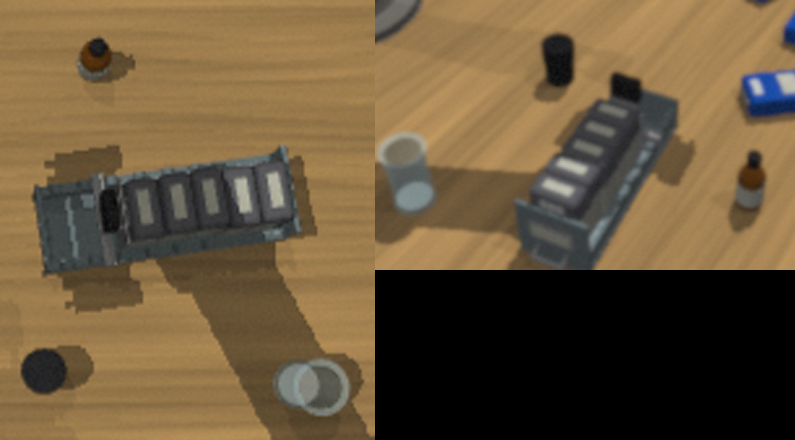

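Five cases stand level in the tray. The follower's bar lies in the next notch, between the humps at 49 and 79 mm. The bottle, can and jar have not moved, apart from image differences caused by shadows.

```bash
python3 -c "
from station import job_done
print(job_done())"
```

```text
the job is handed in; nothing more can be done
None
```

I lifted the follower over the humps and set it down one notch farther, then filed the slide case upright behind row4 and handed the job in at about 26 s.

- **Row:** I nudged the four cases together with the shut fingers until they were firm (about 7 N), which opened a gap of roughly 38 mm.
- **Turning the case up:** It did not pivot at 5 N, so I dropped the grip to 3 N and used two quick lifts, which swung it foot-down. It slid about 15 mm in the pads while doing so, but it was never dropped.
- **Filing:** I stood the case on the bench, took a new grip at 35 N and lowered it into the gap. The tray floor stopped it at 9 N, at the expected height.
- **Last checks:**
  - All five cases stand upright with their tops level and lids up.
  - The follower's bar lies between the 49 and 79 mm humps.
  - The bottle, can and jar shifted by less than half a pixel in the top view. The jar's figure is less certain, because the arm's shadow fell on it.
  - The gripper was clear of everything.
- **Disagreement:** The tray position from the top and scene cameras was about 2.4 mm off along the tray compared with the wrist camera and the push against the row. I went with the wrist camera and the push.

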